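# Bolt the reagent chest shut

## Robot

A 6-joint arm with a two-finger parallel gripper is mounted at the origin on a cart in front of the work surface, level with it; the furniture and walls round the work are solid. World frame = base frame: x ahead of the robot, y to its left, z up, the work surface at z = 0. Lengths are in mm, angles in rad, forces in N, time in s.
With the tool pointing down it reaches from about 300 to 775 mm from the base axis. Payload 14.6 kg.
Tool frame: the origin (TCP) lies on the centre line of the jaws, within the pads' length; the fingertips stand 19 mm ahead of it and the grasp point (between the pads) is the TCP (bot.tip_reach is the distance from the TCP to the fingertips, in mm); z points along the fingers, y is the line along which they close (so a half turn about z gives the same grasp; the last joint's range is limited). The gripper opens to 85 mm and grips with 20 to 120 N. Pads are 22 mm wide; open, the fingers measure 114 mm over their backs; the gripper's body (76 mm by 85 mm) begins 54 mm behind the grasp point. The pads swing forward as they close: fully open they stand 13 mm farther back than shut.
Start: joints at [-1.243, 0.3, 1.521, -0, 1.321, -0.067], TCP at [211.535, -507.683, 250.281] pointing down, gripper open.
Joint ranges: [-3.03, 3.03], [-0.79, 2.21], [0.23, 2.52], [-1.04, 4.18], [0, 3.07], [-2.55, 2.55]. Speed limits (rad/s): [2.22, 2.22, 2.57, 3.14, 3.14, 3.14].

## Interface

Orientations are given as a unit quaternion [w, x, y, z].
In Python, from rig import bot gives the robot as it stands. Calls block until the motion is done:
- bot.move_to(position, orientation): joint-space move of the TCP to a pose.
- bot.servo_line(position, attitude=None, speed=150, until_force=None): straight line of the TCP; attitude=None keeps the orientation; speed is the mean speed in mm/s. With until_force (N) it stops when the force on the tool has changed by that much, and returns True; else False.
- bot.move_joints(angles): joint-space move.
- bot.move_gripper(opening, grip_force=None): finger opening in mm; grip_force is the grip in N (None keeps the last); returns when the fingers have stopped.
- bot.dwell(seconds).
- bot.ik(position, orientation): joint angles nearest the present ones, or None.
- bot.read_state(): the state.
- bot.read_camera(name): name is "scene" or "top" or "wrist"; returns a dict with "image" (400x640x3 uint8, blue, green, red), "depth" (400x640 float32, mm along the optical axis (not along the pixel's ray), 0 where there is no reading), "fovy" (degrees; the focal length in pixels is half the picture's height over the tangent of half this angle, whatever the lens; pixels are square), "cx", "cy" (the principal point, pixels), "k1" (the pictures are not rectified: a ray, as slopes to the right and down, at radius r is drawn at 1 + k1 r^2 times it, then the intrinsics apply), "eye" and "attitude" of the camera in the world; the wrist camera has in their place "mount" (4x4, takes a point from camera to tool coordinates, whose origin is the TCP and whose axes are the flange's). Camera axes: x right, y down, z forward; pixel columns grow to the right and rows downward; lengths in mm; the calibration is good to about 2 mm. A picture is of the moment at which its call begins: read the wrist's pose just before it.
A pose or a line that the arm cannot do raises bot.MotionError and nothing moves.
- bot.finish_job(): hands the job in; it is judged then, once.
The state is a dict: "clock": time; "joint_positions": joint angles; "qvel": joint speeds; "effort": joint torques, N m; "ee_pos": TCP position; "tool_rot": TCP orientation; "ft_force": force on the tool from outside, world axes, zero at the start; "moment": the same for the moment, N m; "grip_width": finger opening in mm; "grip_force": force on a finger pad.
Only numpy, scipy, OpenCV 4.12 (cv2) and the standard library are available. Lean on these libraries where they do the work, as an engineer would, in place of code of your own. Each camera call takes 0.05 s, during which the arm holds its last target. There are 200 camera calls.

## Task

Bolt the shut lid of the grey reagent chest: lift the bolt's red-knobbed handle out of its rest, slide the bolt all the way across through the staple on the blue lid until it meets its stop, then ease it back about 5 mm to the catch notch, turn the handle down into the notch so that it lies flat, and let go. Work gently: pinch the knob only lightly (about 10 N a finger), never push or pull the bolt with more than about 20 N, and do not knock over or shove the glassware and bottles beside the chest.

Things in the scene. Friction and masses are not known exactly. Their poses are not given: they have to be found in the camera images.
- chest: Grey reagent chest, 140 (x) x 300 (y) x 55 (z) mm, fixed; origin at the centre of its underside, z up, axes as chest x, y, z below. Its +y quarter is the blue lid, shut. On its flat top (z = 55) lies a steel barrel bolt, axis along chest y at x = 0, z = 81 mm. The bolt closes by sliding to chest +y. Its handle lies towards chest -x when flat and must stand upright to slide.
- bay (a point): Point on the bolt's axis in the open bay (chest y = -39, z = 81 mm): between the rear bracket (y -72..-58) and the land's start (y -19 to +11) the handle may lie flat on a low rest, as it does at the start.
- land (a point): Point on the bolt's axis (chest y = 10, z = 81 mm) beside the land: a wall x -18..-10, top z = 95 mm, which the stem passes only within about 20 degrees of upright. A back rail, x +8..+16, top z = 95, lets it lean back 15 degrees past upright, where it stays by itself.
- stop_nominal (a point): Point on the bolt's axis at chest y = 35, z = 81 mm: where, on average, the stem's centre meets the stop bracket (x +-18, top z = 97 mm). Land, notch and bracket are one piece, set up to 15 mm either way along y, not reported: find it by feel. The notch, a gap 10.4 mm wide in the wall, is centred 5.5 mm back (-y) from where the stem's centre stops (play 1.2 mm each side).
- staple (a point): Point on the bolt's axis in the staple on the lid (chest y = 102, z = 81 mm). Staple y 96..108, x +-18, top z = 94 mm, rod hole with 1.8 mm play each side. The bolt's nose runs through it.
- bolt: Loose steel bolt, 0.13 to 0.25 kg, captive in its brackets (0.8 mm play): rod 12 mm thick along its own y, -100 to +106 mm; origin on the rod axis where the stem leaves. Stem (8 x 8 mm square) and knob point along its own -x. Flat, its axes match the chest's; upright, its -x points up. Slides and turns with light friction. The robot's forces on it, both fingers added, must stay under 40 N.
- knob (a point): Middle of the red knob: round-ended grip 16 mm thick, 26 mm long along the handle, centred 46 mm from the rod axis. At the start at chest x = -46, z = 81 mm, y -42 to -34. Can be pinched from above, fingers closing along chest y; it then pivots between the pads as the handle turns. Bolted: z about 81 mm again, at the notch's y.
- dropper: Loose brown dropper bottle with red collar, 38 mm wide, 118 mm tall, origin under its centre, beside the chest's +y end. To be left alone.
- glass: Loose glass beaker, 55 mm wide, 105 mm tall, origin under its centre, beside the chest's -y end. To be left alone.
- vial: Loose brown vial with blue cap, 23 mm wide, 54 mm tall, origin under its centre, beside the chest's -y end. To be left alone.

How it is judged (in metres and radians):
On the way, in this order (a step that is already met when the one before it is completed fails the run):
1. the handle is lifted upright in the open bay (z of knob in the frame of chest above 0.121 m and y of knob in the frame of chest below 0 m), for 0.1 s.
2. the bolt is slid across, handle still upright (z of knob in the frame of chest above 0.119 m and y of knob in the frame of chest above 0.012 m), for 0.1 s.
At the end, for the whole second after the job is handed in: The bolt is across (stem over 10 mm to the +y side of the chest's middle) and in line with its brackets (0.08 rad), the handle lies flat in the catch notch (knob within 11 mm of the rod axis height), the bolt is at rest and the bystanders stand upright (z of knob in the frame of chest between 0.07 and 0.092 m and y of each of knob, bolt in the frame of chest above 0.01 m and angle between the y axis of bolt and the y axis of chest, either way round below 0.08 rad and linear speed of bolt below 0.02 m/s and angular speed of bolt below 0.2 rad/s and angle between each of dropper, glass, vial's own z axis and vertical below 0.2 rad); the robot touches nothing.
It fails at once if the bolt is pushed, pulled or pinched by the robot with more than 40 N (both fingers added) (contact force between any of the fingers, the arm and bolt above 40 N).
It fails at once if the dropper bottle beside the chest is shoved more than 20 mm or tipped (distance of dropper from where it was at the start of the episode above 0.02 m or angle between dropper's own z axis and vertical above 0.3 rad).
It fails at once if the beaker beside the chest is shoved more than 20 mm or tipped (distance of glass from where it was at the start of the episode above 0.02 m or angle between glass's own z axis and vertical above 0.3 rad).
It fails at once if the vial beside the chest is shoved more than 20 mm or tipped (distance of vial from where it was at the start of the episode above 0.02 m or angle between vial's own z axis and vertical above 0.3 rad).
It also fails if it takes over 54 s, if anything falls off the work surface, if the arm or the gripper's body presses on something with over 40 N, if the wrist force passes 120 N, or if a joint passes its speed limit or range.

## Working session

There is one attempt and no reset: what is moved stays moved. The work goes in short steps, each a Python script; the robot and the scene stay as the last script left them, time stands still between calls to the robot, and variables do not carry over. Pictures are saved under pics/ and viewed, at most 10 in all, crops included, and the job is handed in when it is done.

```bash
ls; mkdir -p pics
python3 - <<'E'
from rig import bot
import cv2,numpy as np
s=bot.read_state();print({k:np.round(v,3).tolist() for k,v in s.items()})
for n in("top","scene"):
    c=bot.read_camera(n);cv2.imwrite(f"pics/{n}0.png",c["image"]);np.savez(f"pics/{n}0.npz",**c)
    print(n,{k:v for k,v in c.items() if k not in("image","depth")})
E
```

```text
pics
{'clock': 0.0, 'joint_positions': [-1.243, 0.3, 1.522, -0.0, 1.321, -0.067], 'qvel': [0.001, -0.0, -0.0, -0.001, 0.0, 0.0], 'effort': [-0.001, -54.35, -36.18, -0.0, 0.004, -0.0], 'ee_pos': [211.451, -507.489, 249.724], 'tool_rot': [-0.001, 0.981, 0.196, -0.0], 'ft_force': [0.079, 0.679, 0.144], 'moment': [-0.006, 0.026, -0.014], 'grip_force': 0.0, 'grip_width': 85.439}
top {'fovy': 54.25560820880115, 'cx': 322.09106909604407, 'cy': 196.09974102896496, 'k1': -0.028995977140060507, 'eye': array([413.66171021,  23.81304842, 947.84312418]), 'attitude': array([-0.05906915,  0.70668745, -0.70345271,  0.04751811])}
scene {'fovy': 43.854785191850006, 'cx': 319.2426221558964, 'cy': 192.6489373058461, 'k1': 0.010287500893024059, 'eye': array([-27.71102795, 619.90125614, 732.90831669]), 'attitude': array([ 0.16742248, -0.34253455,  0.83391523, -0.39903032])}
```

View pics/top0.png

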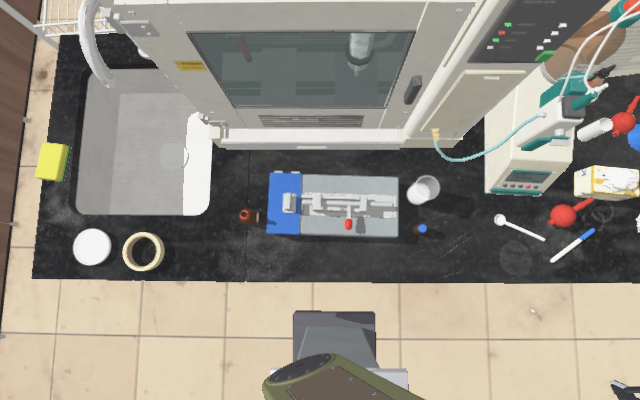

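View pics/scene0.png

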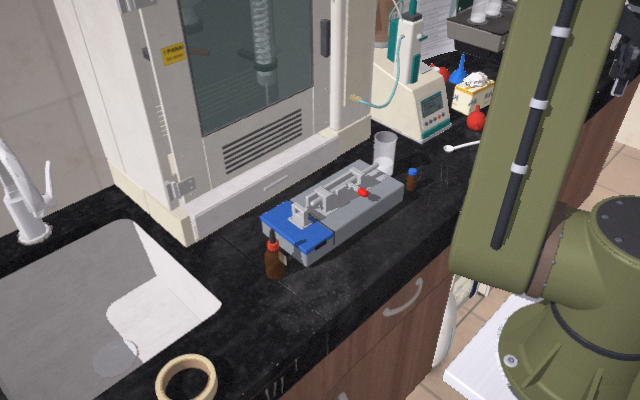

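The top view shows the chest at about px (268–398, 172–237). The blue lid is on the left, so chest +y is roughly world +y, and the red knob is at (348,224) towards the robot. The dropper is at (247,215), the beaker at (423,188) and the vial at (422,229), with the oven behind.

```bash
cat > h.py <<'E'
import numpy as np,cv2
from scipy.spatial.transform import Rotation as R
def cloud(c,eye=None,rot=None):
    "world points (HxWx3); eye/rot override for the wrist camera"
    d=c["depth"];h,w=d.shape;f=h/2/np.tan(np.radians(c["fovy"])/2)
    K=np.array([[f,0,c["cx"]],[0,f,c["cy"]],[0,0,1.]])
    g=np.stack(np.meshgrid(np.arange(w),np.arange(h)),-1).reshape(-1,1,2).astype(float)
    u=cv2.undistortPoints(g,K,np.array([float(c["k1"]),0,0,0])).reshape(h,w,2)
    p=np.dstack([u,np.ones((h,w))])*d[...,None]
    if eye is None: eye=c["eye"];rot=R.from_quat(np.roll(c["attitude"],-1)).as_matrix()
    return p@rot.T+eye
def wrist(bot):
    s=bot.read_state();c=bot.read_camera("wrist")
    T=R.from_quat(np.roll(s["tool_rot"],-1)).as_matrix();M=np.array(c["mount"])
    return c,cloud(c,T@M[:3,3]+s["ee_pos"],T@M[:3,:3])
def masks(im):
    H=cv2.cvtColor(im,cv2.COLOR_BGR2HSV)
    red=((H[...,0]<8)|(H[...,0]>172))&(H[...,1]>150)&(H[...,2]>90)
    blue=(abs(H[...,0].astype(int)-112)<12)&(H[...,1]>120)
    return red,blue
E
python3 - <<'E'
from h import *
c=dict(np.load("pics/top0.npz"));P=cloud(c);red,blue=masks(c["image"])
v=np.zeros(red.shape,bool);v[165:245,260:405]=1
m=v&(abs(P[...,2]-55)<7)&(c["depth"]>0)
q=P[m];r=cv2.minAreaRect(q[:,:2].astype(np.float32));print("top",len(q),np.median(q[:,2]),r)
for n,k in(("red",red&v),("blue",blue&v)):
    q=P[k&(c["depth"]>0)];print(n,len(q),q.mean(0),q.min(0),q.max(0))
    if n=="blue":
        q=q[abs(q[:,2]-55)<7];print(cv2.minAreaRect(q[:,:2].astype(np.float32)))
for n,(x,y) in dict(dropper=(247,215),beaker=(423,188),vial=(422,229),oven=(320,135),oven2=(320,120),oven3=(320,60),panel=(430,140)).items(): print(n,P[y-2:y+3,x-2:x+3].reshape(-1,3).mean(0))
E
```

```text
top 6533 55.872221743695945 ((530.240966796875, 13.730133056640625), (300.3195495605469, 150.05377197265625), 88.12674713134766)
red 52 [483.11556742 -19.65031667  88.20517325] [473.54646229 -25.86606602  82.14928552] [493.65987094 -14.755461    91.31160347]
blue 1686 [532.11299255 130.68847861  53.83239474] [461.43653794  88.28432512  -5.94890222] [618.33912692 175.97753772  61.28314304]
((533.132568359375, 127.06016540527344), (74.68437957763672, 142.98272705078125), 88.7563247680664)
dropper [501.31232736 204.79233537  88.21760611]
beaker [ 572.91169969 -200.0761197    33.3842641 ]
vial [ 474.2712833  -189.38239377   55.15440704]
oven [705.21033744  45.32781369  25.77510786]
oven2 [696.06233119  42.44869837 158.51701894]
oven3 [701.43055512  37.2544576  405.02766992]
panel [ 678.18886636 -209.93397886   74.85411897]
```

Run:
```python
from rig import bot
from h import *
yaw=-0.03
for b in (np.pi,0):
    q=R.from_euler("z",yaw+b)*R.from_quat([1,0,0,0]);q=np.roll(q.as_quat(),1)
    print(b,q,bot.ik([500,-20,270],q))
q=np.roll((R.from_euler("z",yaw)*R.from_quat([1,0,0,0])).as_quat(),1)
bot.move_to([470,-15,270],q)
c,P=wrist(bot);cv2.imwrite("pics/w1.png",c["image"]);np.savez("pics/w1.npz",P=P,**c)
s=bot.read_state();print(s["clock"],s["ee_pos"],s["joint_positions"],c["mount"],s["ft_force"])
red,blue=masks(c["image"]);z=P[...,2];ok=c["depth"]>0
m=ok&(abs(z-55)<5)&(P[...,0]>440)&(P[...,0]<620)&(abs(P[...,1])<180)
q=P[m];print("top",len(q),np.median(z[m]),cv2.minAreaRect(q[:,:2].astype(np.float32)))
k=red&ok&(P[...,1]<80);q=P[k];print("red",len(q),q.mean(0),q.min(0),q.max(0))
```

```text
3.141592653589793 [0.         0.01499944 0.9998875  0.        ] [-1.13185569e-01  1.73279635e-01  1.63081253e+00 -4.44089210e-16
  1.33750049e+00 -1.65398190e+00]
0 [ 0.          0.9998875  -0.01499944  0.        ] [-1.13185569e-01  1.73279635e-01  1.63081253e+00 -4.44089210e-16
  1.33750049e+00  1.48761076e+00]
2.1583 [470.02056503 -15.59929302 269.92570452] [-1.11030329e-01  1.04791688e-01  1.70894210e+00 -1.08859108e-04
  1.32802360e+00  1.49050272e+00] [[-6.95804103e-05 -9.58800355e-01 -2.84080754e-01  7.18424332e+01]
 [ 9.99999691e-01  1.55664983e-04 -7.70316282e-04 -5.20517270e-02]
 [ 7.82800951e-04 -2.84080720e-01  9.58800048e-01 -1.23377879e+02]
 [ 0.00000000e+00  0.00000000e+00  0.00000000e+00  1.00000000e+00]] [ 0.99558936 -0.04773732 -0.45275521]
top 25299 55.06268279147929 ((531.65185546875, -7.5664520263671875), (346.9088134765625, 149.57131958007812), 88.67327117919922)
red 242 [483.78503017 -18.52243764  87.06114884] [472.03879209 -25.40216218  82.22188751] [493.98709387 -11.55789436  90.27252857]
```

View pics/w1.png

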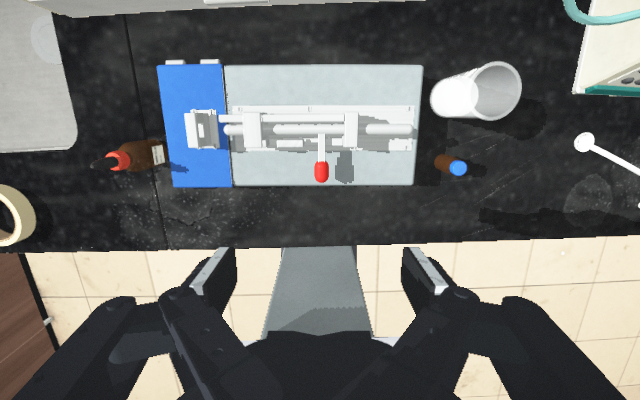

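The wrist view shows the knob at (321,171), the stem up to the rod at about (321,130), the rear bracket at (351,128), and the stop-bracket/land piece at about (250–290,128–145). The staple is on the lid at (202,128). The path is clear. I'll refine the yaw, then grasp.

Run:
```python
from h import *
c=dict(np.load("pics/w1.npz"));P=c["P"];z=P[...,2]
m=((c["depth"]>0)&(abs(z-55)<4)&(P[...,0]>440)&(P[...,0]<620)&(P[...,1]>-150)&(P[...,1]<172)).astype(np.uint8)
m=cv2.morphologyEx(m,cv2.MORPH_OPEN,np.ones((5,5)))
n,l,st,_=cv2.connectedComponentsWithStats(m);b=l==1+st[1:,4].argmax()
print(st[1:]);r=cv2.minAreaRect(P[b][:,:2].astype(np.float32));print(r)
# rod axis: high ridge points z 84..90 
k=(abs(z-86)<2.5)&(abs(P[...,0]-532)<8)&(P[...,1]>-120)&(P[...,1]<90);q=P[k];print(len(q),np.polyfit(q[:,1],q[:,0],1))
for lo in range(-110,100,15):
    s=q[(q[:,1]>=lo)&(q[:,1]<lo+15)];print(lo,len(s),s.mean(0).round(1) if len(s) else "")
# raised features in chest: z map along the wall line and the rod
yaw=-.03
```

```text
[[  157    64   267   125 20443]
 [  325   130    93    56  4084]]
((528.8101806640625, 15.164596557617188), (301.22747802734375, 143.88424682617188), 88.26899719238281)
1415 [2.29623721e-02 5.30149061e+02]
-110 98 [ 527.9 -102.3   86.1]
-95 113 [528.  -87.2  85.8]
-80 125 [528.6 -72.6  85.8]
-65 52 [528.8 -62.   85.7]
-50 77 [528.9 -39.4  85.8]
-35 134 [529.5 -27.9  85.8]
-20 142 [529.8 -12.6  85.8]
-5 143 [530.1   2.4  85.6]
10 144 [530.6  17.7  85.8]
25 142 [531.1  32.6  85.8]
40 30 [531.4  41.7  85.5]
55 52 [531.9  67.1  85.9]
70 118 [531.7  76.7  85.9]
85 0
```

```bash
cat >> h.py <<'E'
YAW=-0.027
Q=np.roll((R.from_euler("z",YAW)*R.from_quat([1,0,0,0])).as_quat(),1)
O=np.array([530.,15.,0.])
RZ=R.from_euler("z",YAW).as_matrix()
W=lambda p:RZ@np.array(p,float)+O      # chest -> world
C=lambda p:RZ.T@(np.array(p)-O)        # world -> chest
def show(bot,t=""):
    s=bot.read_state();print(t,"t%.1f"%s["clock"],C(s["ee_pos"]).round(1),"F",(RZ.T@s["ft_force"]).round(1),"w%.2f g%.1f"%(s["grip_width"],s["grip_force"]))
    return s
E
python3 - <<'E'
from rig import bot
from h import *
k=C([483.7,-18.7,81]);print(k)
bot.move_gripper(36,20)
bot.move_to(W([-46,k[1],130]),Q)
show(bot);print(bot.servo_line(W([-46,k[1],85]),Q,speed=60,until_force=6));show(bot)
for w in (22,19,17.5,16.5,16):
    bot.move_gripper(w,20);s=show(bot,w)
    if s["grip_force"]>6:break
c,P=wrist(bot);cv2.imwrite("pics/w2.png",c["image"][100:])
E
```

```text
[-45.37333522 -34.93766521  81.        ]
 t3.3 [-45.4 -35.  131.2] F [ 0.6 -0.5 -0.1] w35.99 g0.0
False
 t4.2 [-45.8 -34.9  85.2] F [ 0.6  0.6 -0.4] w36.09 g0.0
22 t4.5 [-45.9 -35.   85.2] F [-0.2 -1.1  0.5] w21.93 g0.0
19 t4.7 [-46.  -34.9  85.1] F [0.8 0.  0.5] w18.76 g0.0
17.5 t4.9 [-46.  -34.9  85. ] F [-0.7 -0.2 -1.1] w17.45 g0.0
16.5 t5.2 [-46.  -34.9  85. ] F [ 0.2 -1.   0.8] w16.46 g0.0
16 t5.4 [-46. -35.  85.] F [ 0.1 -0.5  0.5] w16.36 g0.4
```

View pics/w2.png

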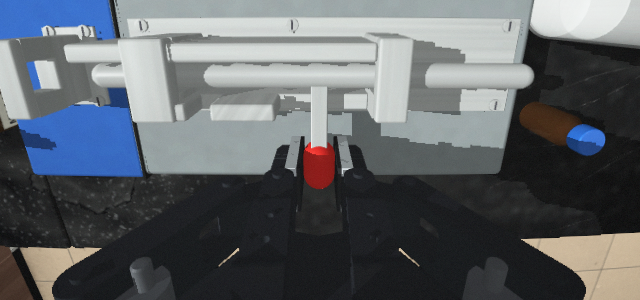

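The knob sits centred between the pads, at crop px (318,165). Next I'll tighten gradually and lift along the arc.

Run:
```python
from rig import bot
from h import *
for w in (15.5,15,14,12,10):
    bot.move_gripper(w,20);s=show(bot,w)
    if s["grip_force"]>7:break
y=C(s["ee_pos"])[1]
for a in (10,20,30,45,60,75,90,93):
    t=np.radians(a)
    hit=bot.servo_line(W([-46*np.cos(t),y,85+46*np.sin(t)]),Q,speed=45,until_force=14);show(bot,(a,hit))
    if hit:break
c,P=wrist(bot);cv2.imwrite("pics/w3.png",c["image"][100:])
red,_=masks(c["image"]);k=red&(c["depth"]>0)&(P[...,2]>60)&(abs(P[...,1]+18)<40);q=P[k];print(len(q),C(q.mean(0)),q[:,2].max())
```

```text
15.5 t5.6 [-46.  -34.9  85. ] F [-0.6  0.  -0.2] w15.81 g5.1
15 t5.8 [-46. -35.  85.] F [-0.2 -0.4  1.6] w15.39 g12.0
(10, False) t6.2 [-45.1 -34.9  93.3] F [ 1.3 -0.7 -1.6] w15.20 g11.9
(20, False) t6.5 [-43.1 -35.  101. ] F [ 0.3  0.  -0.8] w15.14 g11.9
(30, False) t6.8 [-39.7 -35.  108.2] F [ 0.3  0.3 -0.7] w15.26 g11.8
(45, False) t7.2 [-32.4 -35.  117.7] F [-1.1 -0.2  1.5] w15.18 g11.9
(60, False) t7.7 [-22.8 -35.  125. ] F [-1.9 -0.5  2.1] w15.12 g11.9
(75, False) t8.1 [-11.8 -35.  129.5] F [ 0.7 -0.8  2. ] w15.04 g12.0
(90, False) t8.5 [  0.2 -34.9 131.1] F [-1.1 -0.2  3.5] w15.43 g12.2
(93, False) t8.7 [  2.4 -35.  131. ] F [-1.9 -0.1  4.5] w15.68 g12.3
1106 [  1.42886567 -34.82786374 133.42916054] 140.88097672441262
```

View pics/w3.png

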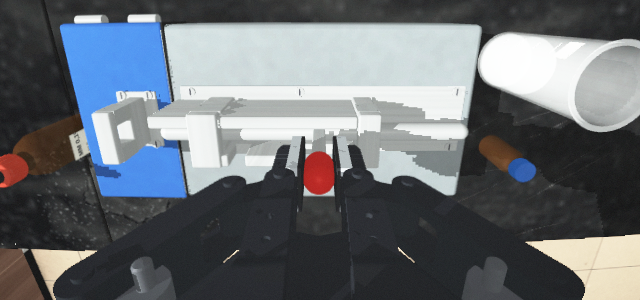

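The handle is upright: the red knob is end-on at crop px (319,172), with its top at z = 141 mm. Next is the slide.

Run:
```python
from rig import bot
from h import *
bot.dwell(.15);show(bot)
bot.servo_line(W([0.5,10,130.5]),Q,speed=25,until_force=9);s=show(bot,"a")
if C(s["ee_pos"])[1]>8:
    hit=bot.servo_line(W([0.5,54,130.5]),Q,speed=14,until_force=9);show(bot,hit);bot.dwell(.2);show(bot)
    c,P=wrist(bot);red,_=masks(c["image"]);k=red&(c["depth"]>0)&(P[...,2]>60)&(abs(P[...,1]-45)<50);k[:150]=0;q=P[k];print(len(q),C(q.mean(0)),q[:,2].max())
    cv2.imwrite("pics/w4.png",c["image"][100:])
```

```text
t8.9 [  2.4 -35.  131. ] F [-1.3 -0.   3.9] w15.23 g12.3
a t10.9 [  0.8   9.9 130.9] F [-0.2 -4.4  7.2] w15.28 g12.5
True t12.2 [  0.9  23.1 130.9] F [-1.2 -4.2  3.9] w15.12 g12.4
 t12.4 [  0.8  23.  130.9] F [-0.4 -4.1  5.1] w15.26 g12.4
1126 [ -0.2632447   23.14883626 133.29584458] 140.55586200320838
```

Run:
```python
from rig import bot
from h import *
s=bot.read_state();y=C(s["ee_pos"])[1]
bot.servo_line(W([0.5,y-2,130.5]),Q,speed=10);show(bot)
hit=bot.servo_line(W([0.5,y+8,130.5]),Q,speed=8,until_force=11);show(bot,hit);
c,P=wrist(bot);cv2.imwrite("pics/w5.png",c["image"][100:])
```

```text
t12.8 [  0.7  21.7 130.8] F [-0.1  3.5  6.8] w15.28 g12.6
True t13.4 [  0.7  23.  130.9] F [-1.  -2.2  4.6] w14.85 g12.5
```

View pics/w5.png

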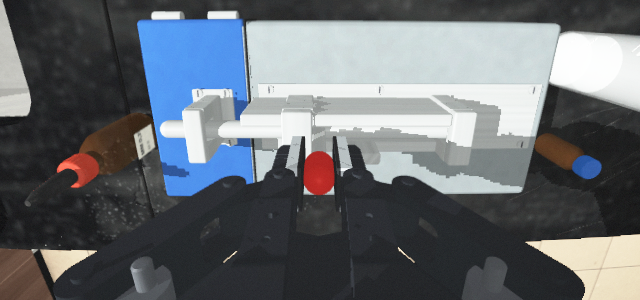

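The stop repeats at y = 23.0, and the nose shows through the staple at crop px (170,128). I'll ease back 5.5 mm and turn down, watching the force.

```bash
cat > down.py <<'E'
from rig import bot
from h import *
import sys
def down(y):
    bot.servo_line(W([0,y,130.8]),Q,speed=12);show(bot,"back")
    for a in (80,72,64,56,48,40,30,20,10,0):
        t=np.radians(a)
        hit=bot.servo_line(W([-46*np.cos(t),y,85+46*np.sin(t)]),Q,speed=35,until_force=8);s=show(bot,(a,hit))
        if hit:return a
    return None
down(float(sys.argv[1]))
c,P=wrist(bot);cv2.imwrite("pics/w_%d.png"%int(100*bot.read_state()["clock"]),c["image"][100:])
red,_=masks(c["image"]);k=red&(c["depth"]>0)&(P[...,2]>60)&(abs(P[...,1]-35)<40);k[:150]=0;q=P[k];print(len(q),C(q.mean(0)),q[:,2].max())
E
python3 down.py 17.5; ls pics
```

```text
back t14.0 [  0.   17.4 130.8] F [-0.6  1.5  4.2] w14.80 g12.5
(80, False) t14.4 [ -8.4  17.4 129.9] F [ 1.4 -0.1 -3.1] w15.45 g11.9
(72, False) t14.8 [-14.4  17.5 128.6] F [ 2.6 -1.  -3.7] w15.16 g11.9
(64, False) t15.1 [-20.3  17.5 126.3] F [ 1.4  0.4 -3. ] w15.14 g11.8
(56, False) t15.4 [-25.9  17.5 123.1] F [ 1.1 -0.5 -1.3] w15.12 g11.9
(48, False) t15.8 [-31.   17.5 119.1] F [ 0.9 -0.1 -0.7] w14.84 g12.0
(40, False) t16.1 [-35.4  17.5 114.4] F [0.4 0.1 0.5] w15.22 g12.1
(30, False) t16.5 [-40.   17.5 107.8] F [1.5 0.5 0.2] w15.60 g12.1
(20, False) t16.8 [-43.3  17.5 100.5] F [1.4 0.7 0.3] w15.13 g12.2
(10, False) t17.2 [-45.4  17.5  92.8] F [1.4 0.1 1.3] w15.35 g12.2
(0, False) t17.6 [-46.1  17.5  84.8] F [0.7 0.  0.3] w15.08 g12.3
1178 [-44.42619684  17.66513491  87.09570259] 90.46720714123117
scene0.npz
scene0.png
top0.npz
top0.png
w1.npz
w1.png
w2.png
w3.png
w4.png
w5.png
w_1763.png
```

The handle went down freely into the notch, with the knob top at z = 90, so it lies flat. I'll release, retreat and check.

Run:
```python
from rig import bot
from h import *
for w in(16,18,24,36): bot.move_gripper(w)
show(bot)
y=C(bot.read_state()["ee_pos"])[1]
bot.servo_line(W([-46,y,150]),Q,speed=60);bot.servo_line(W([-60,y,230]),Q,speed=100);bot.dwell(.3)
c,P=wrist(bot);cv2.imwrite("pics/w9.png",c["image"])
red,_=masks(c["image"]);k=red&(c["depth"]>0)&(P[...,2]>60)&(abs(P[...,1]-35)<40);q=P[k];print(len(q),C(q.mean(0)),q.min(0),q.max(0));show(bot)
```

```text
t18.6 [-46.   17.5  85. ] F [-0.2 -0.5 -0.3] w36.02 g0.0
327 [-46.07124171  17.76547827  86.87548619] [472.41092405  26.48365795  82.31279546] [495.02482228  41.61170641  90.06497145]
 t21.1 [-60.   17.5 229.8] F [ 0.5 -0.4 -0.2] w36.22 g0.0
```

View pics/w9.png

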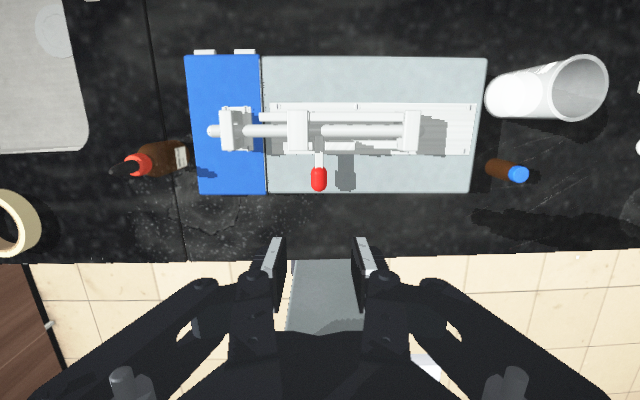

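The knob lies flat at px (319,179) with the stem in the notch. The nose is through the staple at (214,130), the bystanders are standing and the gripper is clear.

```bash
python3 -c "
from rig import bot
print(bot.finish_job())"
```

```text
the job is handed in; nothing more can be done
None
```

The bolt is across through the staple, its handle is flat in the catch notch and let go, the glassware is untouched, and the job was handed in at about 21 s of the 54 s allowed; the hand-in call returned no verdict.

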